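Set the soap trimmer's end stop and load the uncut bar

ROBOT

A 6-joint arm with a two-finger parallel gripper is mounted at the origin on the work surface; the furniture and walls round the work are solid. World frame = base frame: x ahead of the robot, y to its left, z up, the work surface at z = 0. Lengths are in mm, angles in degrees, forces in N, time in s.
With the tool pointing down it reaches from about 350 to 850 mm from the base axis. Payload 8.1 kg.
Tool frame: the origin (TCP) lies at the centre of the arm's flange, where the gripper is bolted on; the fingertips stand 173 mm ahead of it and the grasp point (between the pads) lies 155 mm ahead of it; z points along the fingers, y is the line along which they close (so a half turn about z gives the same grasp; the last joint's range is limited). The gripper opens to 85 mm and grips with 20 to 120 N. Pads are 22 mm wide; open, the fingers measure 114 mm over their backs; the gripper's body (76 mm by 85 mm) begins 54 mm behind the grasp point. The pads swing forward as they close: fully open they stand 13 mm farther back than shut.
Start: joints at [65.409, 7.471, 85.268, -0, 87.261, -4.893], TCP at [202.22, 564.902, 404.692] pointing down, gripper open.
Joint ranges: [-169.43, 169.43], [-51.17, 129.36], [1.28, 143.12], [-76.62, 256.62], [0, 156.53], [-152.29, 152.29]. Speed limits (degrees/s): [136.94, 136.94, 159.86, 180, 180, 180].

INTERFACE

Orientations are given as [roll, pitch, yaw] about the fixed x, y, z axes, in that order (R = Rz(yaw) Ry(pitch) Rx(roll)).
In Python, from bench import * gives the robot as it stands.
- The arm moves only by the shell command python3 -m jog 'ROWS' [FORCE]. ROWS is text: rows parted by semicolons, each of 7 numbers parted by spaces: the shift along the tool's x, y, z scaled (see below), then the turn, a rotation vector about the tool's x, y, z scaled (see below), then the closure, from -1 (fully open) to 1 (shut). In form: tx ty tz wx wy wz hand; .... A call has 1 to 5 rows; each row shifts and turns the commanded pose from where the row before left it, along the tool's axes as they then stand; what a row does not reach is not made up. The controller multiplies each number of a shift by 0.1 m and each number of a turn by 60 degrees. A row lasts 1/8 s, in which the tool goes at most 62.5 mm and 10.7 degrees, less where a joint would pass 70% of its speed; a pose out of reach is approached as far as the arm can. A call with a number of a shift or a turn outside -1 to 1 is refused whole. A call with a gripper value outside its range is refused whole. The fingers move at their own pace and stop on an object; FORCE is the grip in N (left out, the last holds). Time passes only in rows, so rows that do not move let the fingers close. It gives the time, the measured TCP pose, the force, the opening and the grip force at its end, in the units of the state.
- sense(): the state, without advancing time (a new reading comes with each control period).
- snapshot(name): name is "side" or "top" or "wrist"; returns a dict with "img" (480x640x3 uint8, red, green, blue), "fx", "fy", "cx", "cy" (pixels), "extrinsics" (4x4, takes a point from camera to world coordinates). Camera axes: x right, y down, z forward; pixel columns grow to the right and rows downward; lengths in mm; the calibration is good to about 2 mm. A picture is of the moment at which its call begins. There is no depth.
- hand_in(): hands the job in; it is judged then, once.
The state is a dict: "time": time; "joint_pos": joint angles; "qd": joint speeds; "joint_efforts": joint torques, N m; "tool_pos": TCP position; "tcp_rot": TCP orientation; "ft_force": force on the tool from outside, world axes, zero at the start; "wrist_torque": the same for the moment, N m; "finger_gap": finger opening in mm; "grip_force": force on a finger pad.
Only numpy, scipy, OpenCV 4.12 (cv2) and the standard library are available. Lean on these libraries where they do the work, as an engineer would, in place of code of your own. Each camera call takes 0.05 s, during which the arm holds its last target. There are 200 camera calls.

TASK

Get the soap trimmer ready for the last bar: its end stop stands too far forward (towards the open end of the channel) and its screw nut has play, so crank the stop back clearly past the index clip on the rule, then wind it forward until its pointer is level with the clip, leaving the play taken up that way. Then take the long, still untrimmed bar out of the rack and stand it lengthwise in the channel with its end touching the stop, without shifting the stop. Leave the two shorter trimmed bars standing in the rack.

Things in the scene. Friction and masses are not known exactly. Their poses are not given: they have to be found in the camera images.
- trimmer: Soap bar trimmer fixed to the table: wooden bed 262 mm long, 110 mm wide, top 50 mm above the table. Origin on the table, on the bed's centre line, 118 mm from the bed's open in-feed end. x runs along the centre line from the in-feed end to the crank, y to the left of that, z up. At x = -32 mm a knife slot crosses the bed, with white slit posts at y = +-67 mm (9 mm thick, up to z = 102 mm).
- channel (a point): Middle of the channel's floor, 50 mm above the table and 62 mm before the trimmer's origin (x = -62 mm). The channel runs along the trimmer's x on its centre line from x = -118 to -6 mm, between two white rails 30 mm apart and 15 mm high whose upper edges slope outwards.
- stop_face (a point): Middle of the flat front face of the end stop (aluminium plate 46 mm wide, 52 mm high, across the channel, facing the in-feed end), half-way up a bar that stands in the channel. Moves along the trimmer's x.
- stop (a joint): Travel of the end stop along the trimmer's x in metres, positive towards the crank (back), negative towards the in-feed (forward); range -0.012 to 0.032. It is stiff (about 4 N) and stays where it is left.
- nut (a joint): Place of the brass screw nut in the stop's fork, in metres. 0: it bears on the fork lug nearer the in-feed end, as after pushing the stop forward; the stop then cannot be pushed back. 0.004: it bears on the lug nearer the crank, as after drawing the stop back. In between, the screw turns and the stop stays put.
- crank (a joint): Screw angle in radians, 0 with the crank arm up, positive clockwise seen from the crank end (looking along the trimmer's -x). Right-hand screw, 15 mm lead: a positive turn draws the nut 15 mm towards the crank, and with it the stop once about 5 mm of play is used up (4 in the fork, 1 in the thread). Range -5.0 to 15.2. Held by friction; turning takes about 4 N at the handle.
- hub (a point): Point on the screw's axis (along the trimmer's x, 90 mm above the table) level with the middle of the handle. The handle's middle goes round it at 35 mm radius in the trimmer's y-z plane: at crank angle a it is 35 sin(a) mm in y and 35 cos(a) mm in z from here. The crank arm is 40 mm nearer the bed.
- handle (a point): Middle of the crank handle: black revolving grip 62 mm long and 18 mm thick, lying along the trimmer's x beyond the crank arm. It turns freely on its pin, so it can be pinched from above across its thickness and led round without turning the gripper.
- pointer (a point): Tip of the pointed arm on the end stop that reaches over the steel rule. The rule lies along the bed's edge at y = +45 mm of the trimmer, on its left. The tip is 8 mm behind the stop face and moves with the stop.
- clip_tip (a point): Tip of the dark steel index clip (14 mm wide) that is clamped to the outer edge of the steel rule, pointing at the rule. Its x and y axes are those of the trimmer. The stop is set when the pointer's tip has the same position along the trimmer's x as this tip.
- rack: Low wooden rack fixed to the table, 136 x 92 mm, floor 14 mm above the table, with three places 38 mm apart along its x axis. Bars stand on edge in them with their length along the rack's y axis, 12 mm apart, between slats 12 mm high. Origin on the table under its middle.
- bar_mid (a point): Middle of the untrimmed soap bar: lilac, 25 mm thick (its x axis), 67 mm long (y axis), 57 mm high (z axis), about 0.09 kg, standing in one of the rack's three places. It is the longest of the three. Its ends are free; its broad sides are too close to the neighbouring bars for a finger.
- trimmed_a_mid (a point): Middle of a trimmed bar, 25 x 50 x 57 mm like the other but shorter, standing in another place of the rack. Leave it there.
- trimmed_b_mid (a point): Middle of the second trimmed bar, the same as the first. Leave it there.
Not all that is in view belongs to the job. Leave any orange look-alike of the part that bears bar_mid alone.

How it is judged:
By the outcome, as a careful person would: the job done as asked, in the order asked, and still so for the second after the job is handed in, with the robot touching nothing.
It also fails if it takes over 72 s, if anything falls off the work surface, if the arm or the gripper's body presses on something with over 40 N, if the wrist force passes 120 N, or if a joint passes its speed limit or range.

## Working session

There is one attempt and no reset: what is moved stays moved. The work goes in short steps, Python scripts to look and compute and a shell command to move; the robot and the scene stay as the last step left them, time stands still between calls to the robot, and variables do not carry over. Pictures are saved under pics/ and viewed, at most 10 in all, crops included, and the job is handed in when it is done.

```bash
mkdir -p pics; ls; cat > h.py <<'E'
from bench import *
import numpy as np, cv2
def P(s,p):
    E=np.array(s["extrinsics"]); q=np.linalg.inv(E)@np.append(p,1)
    return np.array([s["fx"]*q[0]/q[2]+s["cx"], s["fy"]*q[1]/q[2]+s["cy"]])
def B(s,u,v,z):
    E=np.array(s["extrinsics"]); d=E[:3,:3]@np.array([(u-s["cx"])/s["fx"],(v-s["cy"])/s["fy"],1]); o=E[:3,3]
    return o+d*(z-o[2])/d[2]
def save(s,n): cv2.imwrite("pics/"+n, cv2.cvtColor(np.asarray(s["img"]),cv2.COLOR_RGB2BGR))
E
python3 - <<'E'
from h import *
import pickle
for n in("top","side"):
    s=snapshot(n); save(s,n+"0.png"); pickle.dump(s,open(n+".pkl","wb")); print(n,s["fx"],s["cx"],s["cy"],np.round(s["extrinsics"],3).tolist())
x=sense();print(x)
E
```

```text
pics
top 461.15350289824005 316.1470556411946 237.98223008200898 [[-0.008, -0.983, 0.182, 237.876], [-1.0, 0.011, 0.014, -71.32], [-0.016, -0.181, -0.983, 1008.076], [0.0, 0.0, 0.0, 1.0]]
side 565.1548366272735 324.80297212797774 234.92665054049584 [[-1.0, 0.009, 0.015, 400.552], [-0.008, 0.547, -0.837, 1141.039], [-0.015, -0.837, -0.547, 878.472], [0.0, 0.0, 0.0, 1.0]]
{'time': 0.1, 'joint_pos': array([ 6.54099987e+01,  7.51034670e+00,  8.53246436e+01,  9.61657518e-04,
        8.72615428e+01, -4.89319929e+00]), 'qd': array([ 0.0113247 ,  0.00267514, -0.13153595, -0.02719957, -0.01632882,
       -0.02083254]), 'joint_efforts': array([ 1.67123777e-03, -5.70954037e+01, -5.01938295e+01, -1.72875402e-04,
        8.18610191e-03, -5.54525241e-05]), 'tool_pos': array([202.11372342, 564.70679037, 403.73824148]), 'tcp_rot': array([-1.79903901e+02, -9.19112409e-03,  1.60303144e+02]), 'ft_force': array([-0.53410244, -0.08948832,  0.23022283]), 'wrist_torque': array([ 0.03524753, -0.02810859, -0.00303307]), 'grip_force': 0.0, 'finger_gap': 85.20368981745443}
```

View pics/top0.png

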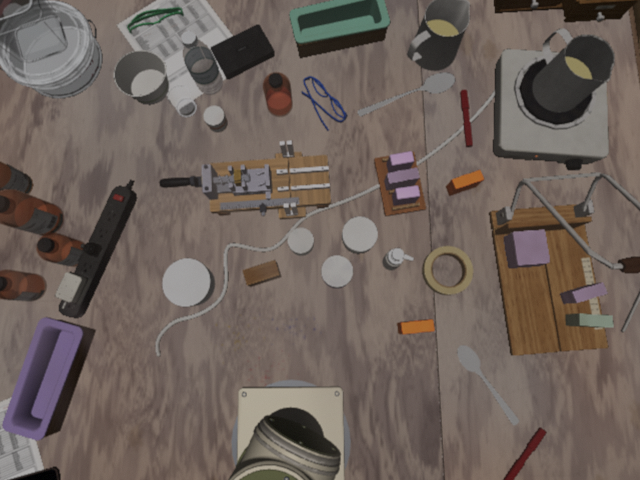

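View pics/side0.png

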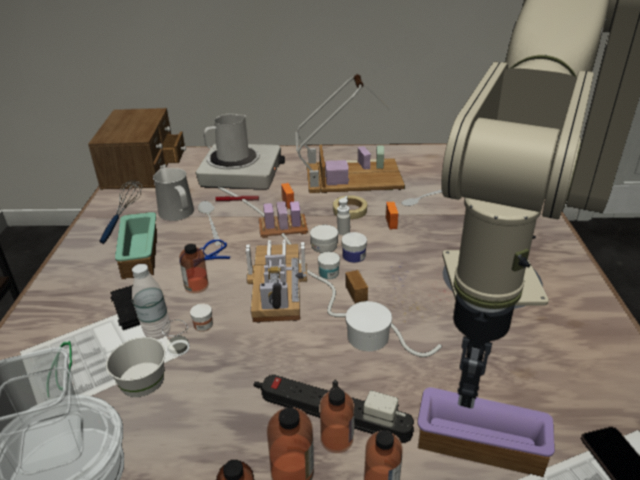

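Top view: the trimmer runs from its in-feed (330,183) to the crank handle (175,182). The rack is at (400,185) with lilac bars at (401,158), (404,176) and (407,193). Look-alikes are the orange bars (467,181) and (417,327) and the lilac pieces on the far board (590,293) and (528,247). The middle bar (404,176) looks longest; I'll check it in a close crop.

```bash
python3 - <<'E'
from h import *
import pickle
s=pickle.load(open("top.pkl","rb")); im=cv2.cvtColor(s["img"],cv2.COLOR_RGB2BGR)
a=cv2.resize(im[135:220,155:355],None,fx=4,fy=4,interpolation=cv2.INTER_CUBIC)
b=cv2.resize(im[145:215,365:435],None,fx=3.6,fy=3.6,interpolation=cv2.INTER_CUBIC)
c=np.zeros((600,800,3),np.uint8); c[:340]=a; c[345:597,:252]=b
s2=pickle.load(open("side.pkl","rb")); im2=cv2.cvtColor(s2["img"],cv2.COLOR_RGB2BGR)
d=cv2.resize(im2[190:325,235:325],None,fx=1.9,fy=1.9,interpolation=cv2.INTER_CUBIC); c[342:342+d.shape[0],300:300+d.shape[1]]=d
cv2.imwrite("pics/crop.png",np.clip(c.astype(float)*1.5,0,255).astype(np.uint8))
E
```

```text
(no output)
```

View pics/crop.png

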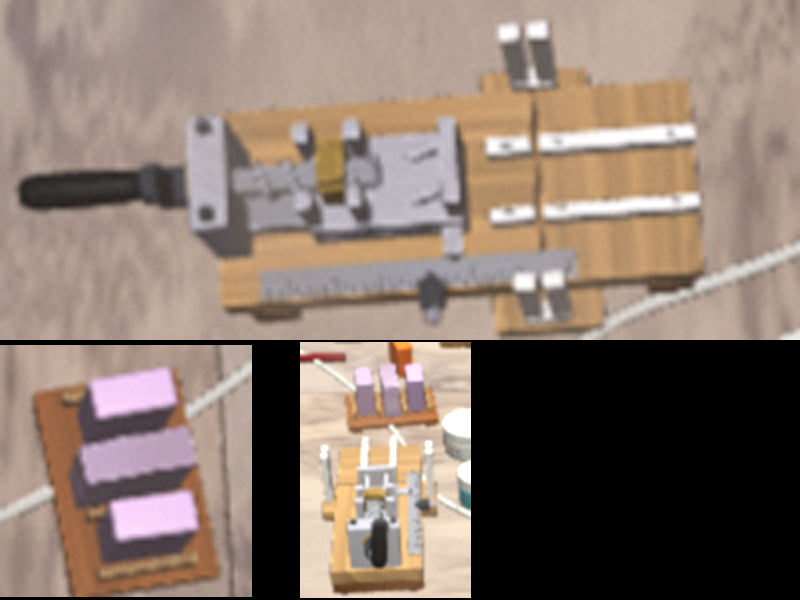

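The crop confirms it: the middle bar (about (404,176)) is clearly longer than its two neighbours. The pointer is at crop (453,250) and the clip tip at about (430,275). Now the poses.

```bash
python3 - <<'E'
from h import *
import pickle
s=pickle.load(open("top.pkl","rb"))
A=lambda u,v,z:np.round(B(s,155+u/4,135+v/4,z)[:2],1)
R=lambda u,v,z:np.round(B(s,365+u/3.6,145+(v-345)/3.6,z)[:2],1)
c=[A(690,82,50),A(703,272,50),A(222,308,50),A(220,113,50)]
print("bed",c)
inf=(c[0]+c[1])/2; rear=(c[2]+c[3])/2; d=inf-rear; print("len",np.linalg.norm(d), "xdir yaw",np.degrees(np.arctan2(-d[1],-d[0])))
x=-d/np.linalg.norm(d); print("yaw via width",[np.degrees(np.arctan2(*( (q-p)[::-1])))-90 for p,q in((c[0],c[1]),(c[3],c[2]))])
o=(inf+rear)/2 + x*(118-131); print("origin",o)
print("pointer",A(453,253,55),"clip",A(430,277,54))
for z in(55,90,125): print("handle ends",z,A(22,190,z),A(150,185,z))
print("rack",[R(*p,14) for p in((35,393),(75,595),(217,575),(178,365))])
print("bar",[R(*p,71) for p in((82,448),(192,430),(197,462),(85,482))])
E
```

```text
bed [array([597.7, -84.2]), array([490.6, -89.8]), array([473.9, 168.1]), array([583.4, 172.8])]
len 257.916173397482 xdir yaw 93.4453831152627
yaw via width [np.float64(-267.0068679940209), np.float64(-267.54223769431616)]
origin [537.18126159  28.74849699]
pointer [501.4  43.8] clip [488.6  56.1]
handle ends 55 [539.5 277.5] [541.4 208.1]
handle ends 90 [528.4 264.7] [530.2 197.9]
handle ends 125 [517.3 251.9] [519.1 187.6]
rack [array([ 603. , -191.2]), array([ 472.5, -211.7]), array([ 484.1, -299.1]), array([ 620.2, -281.6])]
bar [array([ 547.7, -210.9]), array([ 557.9, -275.8]), array([ 538.2, -277.8]), array([ 526.9, -211.9])]
```

```bash
cat >> h.py <<'E'
O=np.array([537.2,28.7]); Y=93.0
def tr(p,O=None,Y=None):
    O=globals()['O'] if O is None else O; Y=globals()['Y'] if Y is None else Y
    a=np.radians(Y); p=np.asarray(p,float); d=p[:2]-O
    return np.array([d[0]*np.cos(a)+d[1]*np.sin(a),-d[0]*np.sin(a)+d[1]*np.cos(a),p[2]])
def wd(q):
    a=np.radians(Y); return np.array([O[0]+q[0]*np.cos(a)-q[1]*np.sin(a),O[1]+q[0]*np.sin(a)+q[1]*np.cos(a),q[2]])
def go(t):  # rows units to target TCP (world)
    from scipy.spatial.transform import Rotation as Ro
    x=sense(); R=Ro.from_euler('xyz',x["tcp_rot"],degrees=True).as_matrix()
    return np.round(R.T@(np.asarray(t)-x["tool_pos"])/100,3)
E
python3 - <<'E'
from h import *
import pickle
s=pickle.load(open("side.pkl","rb"))
for z in(122,58):
    print(z,P(s,wd((223,0,z))),P(s,wd((160,0,z))))
print("seen 276,284 - 276,306")
E
for i in 1; do python3 -m jog '0 0 0 0 0 .16 -1; 0 0 0 0 0 .16 -1; 0 0 0 0 0 .16 -1; 0 0 0 0 0 .16 -1; 0 0 0 0 0 .16 -1'; python3 -m jog '0 0 0 0 0 .16 -1; 0 0 0 0 0 .16 -1'; done
python3 -c "
from h import *
print(sense()['tcp_rot'],go((519,225,360)))"
```

```text
122 [273.04578282 306.90440228] [273.99222549 287.75735955]
58 [275.02625926 330.12996304] [275.86250319 310.53870294]
seen 276,284 - 276,306
time: 0.72
tool_pos: [202.1, 564.8, 404.1]
tcp_rot: [-180.0, 0.0, 112.0]
ft_force: [-0.3, 0.3, -0.3]
finger_gap: 85.7
grip_force: 0.0
time: 0.98
tool_pos: [202.2, 564.8, 404.1]
tcp_rot: [-180.0, 0.1, 92.8]
ft_force: [1.0, -0.3, -0.9]
finger_gap: 85.3
grip_force: 0.0
[-1.79970839e+02  5.79803474e-02  9.27864834e+01] [-3.547  3.     0.443]
```

```bash
python3 -m jog '-.44 .375 0 0 0 0 -1; -.44 .375 0 0 0 0 -1; -.44 .375 0 0 0 0 -1; -.44 .375 0 0 0 0 -1; -.44 .375 0 0 0 0 -1' >/dev/null; python3 -m jog '-.44 .375 .1 0 0 0 -1; -.44 .375 .1 0 0 0 -1; -.44 .375 .1 0 0 0 -1;0 0 0 0 0 0 -1'
python3 - <<'E'
from h import *
s=snapshot("wrist"); save(s,"w1.png"); print(np.round(s["extrinsics"],3).tolist(), s["fx"])
for q in ((200,0,125),(200,6,124),(170,6,124),(230,6,124)): print(q,P(s,wd(q)))
import pickle; pickle.dump(s,open("w1.pkl","wb"))
E
```

```text
time: 2.1
tool_pos: [522.6, 226.2, 372.8]
tcp_rot: [-179.9, 0.1, 92.8]
ft_force: [0.2, -0.1, -0.5]
finger_gap: 85.6
grip_force: 0.0
[[0.999, 0.048, 0.012, 517.964], [0.049, -0.958, -0.282, 296.914], [-0.002, 0.283, -0.959, 341.773], [0.0, 0.0, 0.0, 1.0]] 347.84850871080425
(200, 0, 125) [329.86960073 239.64156343]
(200, 6, 124) [320.69490385 239.20357891]
(170, 6, 124) [320.84911927 281.22412433]
(230, 6, 124) [320.52879692 193.94284436]
```

View pics/w1.png

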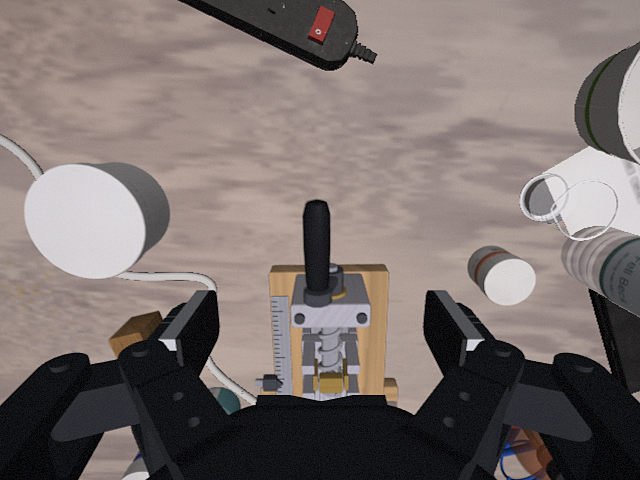

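```bash
python3 - <<'E'
from h import *
import pickle; s=pickle.load(open("w1.pkl","rb"))
for p in((272,267,50),(387,267,50),(389,399,50),(316,240,124),(316,203,124),(318,290,124),(331,299,90),(272,384,52),(283,384,52)): print(p,np.round(tr(B(s,*p)),1), np.round(B(s,*p),1))
for a in (0,5,10,15): print(a,P(s,wd((195,35*np.sin(np.radians(a)),90+35*np.cos(np.radians(a))))))
E
```

```text
(272, 267, 50) [150.5  50.3  50. ] [479.1 176.3  50. ]
(387, 267, 50) [150.2 -53.3  50. ] [582.6 181.5  50. ]
(389, 399, 50) [  5.9 -62.6  50. ] [599.4  37.9  50. ]
(316, 240, 124) [199.5   9.1 124. ] [517.7 227.4 124. ]
(316, 203, 124) [224.2   8.9 124. ] [516.6 252.1 124. ]
(318, 290, 124) [163.5   8.  124. ] [520.7 191.5 124. ]
(331, 299, 90) [139.1  -1.9  90. ] [531.9 167.7  90. ]
(272, 384, 52) [26.  55.3 52. ] [480.6  51.8  52. ]
(283, 384, 52) [26.  44.4 52. ] [491.5  52.3  52. ]
0 [329.83954868 246.88842992]
5 [325.19963201 246.83458585]
10 [320.60169593 246.65093959]
15 [316.09556704 246.34015046]
```

The wrist view shows the handle from (316,203) to (318,275), upright and leaning slightly left (crank about +15°). It lies midway between the fingers, so I'll descend and pinch it.

```bash
python3 -m jog '0 -.046 .4 0 0 0 -1; 0 0 .3 0 0 0 -.5; 0 0 .24 0 0 0 0; 0 0 0 0 0 0 .3; 0 0 0 0 0 0 1' 40; python3 -m jog '0 0 0 0 0 0 1; 0 0 0 0 0 0 1; 0 0 0 0 0 0 1;0 0 0 0 0 0 1' 40
python3 -c "
from h import *
x=sense();print(x['tool_pos'],tr(x['tool_pos']))"
```

```text
time: 2.78
tool_pos: [516.4, 230.1, 282.0]
tcp_rot: [179.9, -0.0, 93.2]
ft_force: [-0.4, 1.6, -5.0]
finger_gap: 16.2
grip_force: 40.1
time: 3.28
tool_pos: [516.5, 229.9, 281.6]
tcp_rot: [179.9, -0.1, 93.1]
ft_force: [0.1, 4.9, 2.2]
finger_gap: 16.4
grip_force: 40.8
[516.49785658 229.89407853 281.60596603] [202.00181551  10.14408737 281.60596603]
```

```bash
python3 -m jog '0 -.077 .048 0 0 0 1; 0 -.077 .048 0 0 0 1; 0 -.043 .08 0 0 0 1; 0 -.042 .08 0 0 0 1; 0 0 0 0 0 0 1'; python3 -m jog '0 .006 .181 0 0 0 1;0 0 0 0 0 0 1; 0 0 0 0 0 0 1'
python3 -c "
from h import *
x=sense();print(tr(x['tool_pos']),x['ft_force'],x['wrist_torque'])"
```

```text
time: 3.9
tool_pos: [492.8, 228.4, 254.8]
tcp_rot: [179.8, -0.1, 93.1]
ft_force: [7.4, 7.1, -4.9]
finger_gap: 16.1
grip_force: 40.3
time: 4.28
tool_pos: [494.1, 228.5, 237.5]
tcp_rot: [179.8, -0.1, 93.1]
ft_force: [7.2, 6.0, -1.3]
finger_gap: 16.5
grip_force: 40.9
[201.76669931  32.61830195 237.50617195] [ 7.21846754  5.99849874 -1.28378266] [ 1.0553569  -1.12617926  0.12335359]
```

```bash
python3 -m jog '0 .106 .154 0 0 0 1; 0 .160 .085 0 0 0 1; 0 .181 -.006 0 0 0 1; 0 .154 -.096 0 0 0 1; 0 .085 -.160 0 0 0 1'; python3 -m jog '0 -.006 -.181 0 0 0 1; 0 -.096 -.154 0 0 0 1; 0 -.160 -.085 0 0 0 1; 0 -.181 .006 0 0 0 1; 0 0 0 0 0 0 1'
python3 - <<'E'
from h import *
x=sense();print(tr(x['tool_pos']),x['ft_force'])
import pickle
for n in("top","wrist"):
    s=snapshot(n); save(s,n+"2.png"); pickle.dump(s,open(n+"2.pkl","wb"))
a=cv2.imread("pics/top2.png")[135:220,155:355]; a=cv2.resize(a,None,fx=4,fy=4,interpolation=cv2.INTER_CUBIC)
b=cv2.imread("pics/wrist2.png")[220:480,100:500]; b=cv2.resize(b,None,fx=1,fy=1)
c=np.zeros((600,800,3),np.uint8); c[:340]=a; c[340:600,:400]=b
cv2.imwrite("pics/c2.png",np.clip(c*1.5,0,255).astype(np.uint8))
E
```

```text
time: 4.9
tool_pos: [561.2, 232.5, 237.1]
tcp_rot: [-179.9, -0.1, 93.1]
ft_force: [4.8, 9.6, -9.5]
finger_gap: 16.3
grip_force: 40.4
time: 5.52
tool_pos: [516.3, 229.9, 281.0]
tcp_rot: [-180.0, -0.1, 93.1]
ft_force: [-5.5, 5.8, 5.6]
finger_gap: 16.4
grip_force: 41.9
[202.02316458  10.35369201 281.01464083] [-5.45249902  5.81014822  5.59303214]
```

View pics/c2.png

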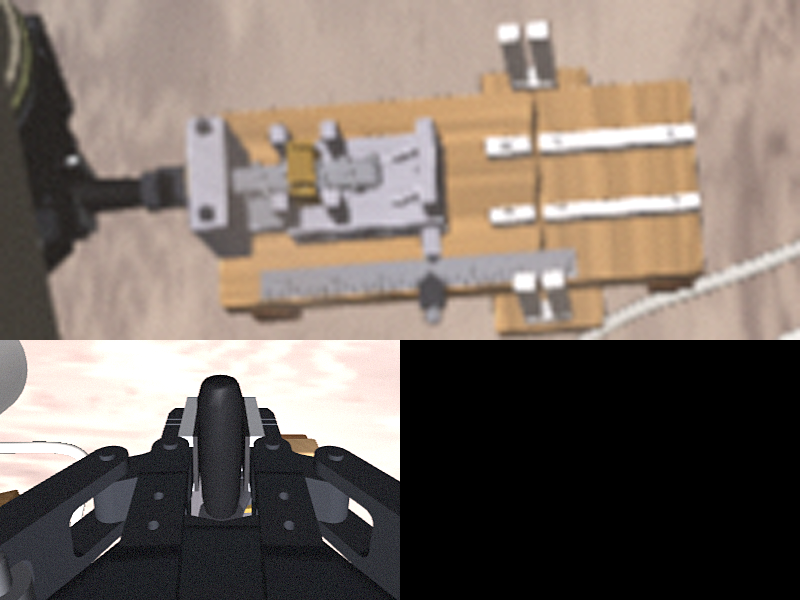

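Top crop: the pointer now points straight at the clip (both at crop x≈431), having moved back about 12 mm for one turn. I'll wind another half turn back (7.5 mm past), then forward to just short of the clip.

```bash
python3 -m jog '0 -.154 .096 0 0 0 1; 0 -.085 .160 0 0 0 1; 0 .006 .181 0 0 0 1; 0 .096 .154 0 0 0 1; 0 .160 .085 0 0 0 1'; python3 -m jog '0 .181 -.006 0 0 0 1; 0 0 0 0 0 0 1; 0 0 0 0 0 0 1'
python3 - <<'E'
from h import *
s=snapshot("top"); save(s,"top3.png")
E
python3 -m jog '0 -.181 .006 0 0 0 1; 0 -.160 -.085 0 0 0 1; 0 -.096 -.154 0 0 0 1; 0 -.006 -.181 0 0 0 1; 0 .085 -.160 0 0 0 1'; python3 -m jog '0 .154 -.096 0 0 0 1; 0 .181 -.006 0 0 0 1; 0 .160 .085 0 0 0 1; 0 .073 .097 0 0 0 1; 0 0 0 0 0 0 1'
python3 - <<'E'
from h import *
s=snapshot("top"); save(s,"top4.png")
c=np.zeros((600,800,3),np.uint8)
for i,n in enumerate((3,4)):
    a=cv2.imread(f"pics/top{n}.png")[160:210,205:305]; c[i*300:i*300+300,:600]=cv2.resize(a,None,fx=6,fy=6,interpolation=cv2.INTER_CUBIC)
cv2.imwrite("pics/c3.png",np.clip(c*1.5,0,255).astype(np.uint8)); x=sense();print(tr(x['tool_pos']))
E
```

```text
time: 6.25
tool_pos: [520.0, 230.1, 213.4]
tcp_rot: [179.9, -0.1, 93.1]
ft_force: [-2.5, 3.5, 17.8]
finger_gap: 16.3
grip_force: 43.4
time: 6.62
tool_pos: [538.6, 231.1, 214.9]
tcp_rot: [179.9, -0.1, 93.1]
ft_force: [0.1, 5.3, 7.0]
finger_gap: 16.7
grip_force: 42.1
time: 7.3
tool_pos: [500.6, 228.9, 270.1]
tcp_rot: [-179.8, -0.0, 93.1]
ft_force: [0.4, 8.2, -8.5]
finger_gap: 15.9
grip_force: 40.4
time: 7.92
tool_pos: [559.7, 232.4, 262.6]
tcp_rot: [179.9, -0.1, 93.1]
ft_force: [5.6, 9.2, -1.8]
finger_gap: 16.2
grip_force: 41.3
[202.2444533  -32.92075647 262.81047849]
```

View pics/c3.png

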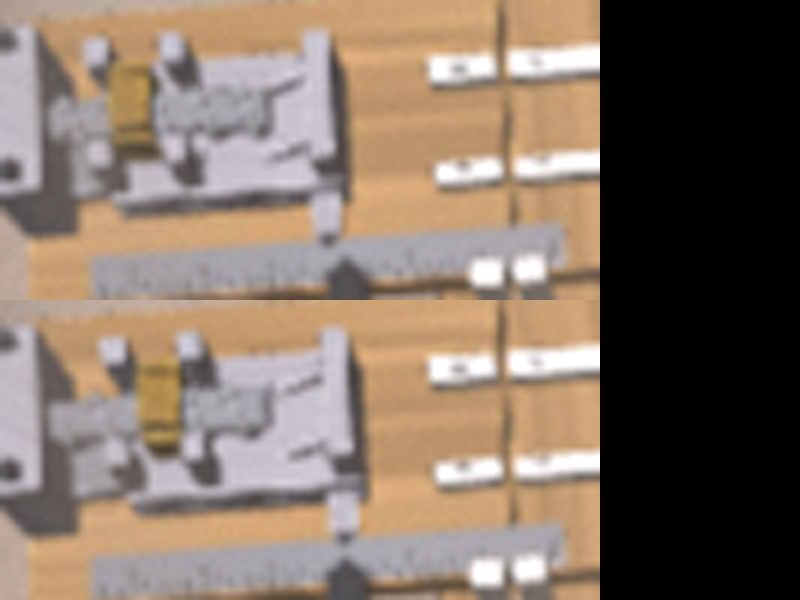

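The stop went about 7 mm past the clip (326 vs 345) and is now nearly level (344 vs 345), coming from behind. I'll check it close up with the wrist camera.

```bash
python3 -m jog '0 0 0 0 0 0 0.2; 0 0 0 0 0 0 -.3; 0 0 -.3 0 0 0 -.3; 0 0 -.3 0 0 0 -.5; -.43 -.1 0 0 0 0 -.5' >/dev/null; python3 -m jog '-.5 -.17 0 0 0 0 -.5; -.5 -.17 0 0 0 0 -.5; -.5 -.17 0 0 0 0 -.5; -.5 -.17 .1 0 0 0 -.5; 0 0 0 0 0 0 -.5'
python3 - <<'E'
from h import *
import pickle
s=snapshot("wrist"); save(s,"w5.png"); pickle.dump(s,open("w5.pkl","wb")); print(tr(sense()['tool_pos']), tr(np.array(s["extrinsics"])[:3,3]))
print(P(s,wd((30,47,55))))
u,v=np.round(P(s,wd((30,47,55)))).astype(int)
a=cv2.imread("pics/w5.png"); c=cv2.resize(a[240:440,220:480],None,fx=3,fy=3,interpolation=cv2.INTER_CUBIC)
cv2.imwrite("pics/c5.png",np.clip(c*1.4,0,255).astype(np.uint8))
E
```

```text
time: 9.22
tool_pos: [492.4, -18.3, 311.9]
tcp_rot: [-179.8, 0.0, 92.8]
ft_force: [-0.3, 0.7, -0.3]
finger_gap: 63.8
grip_force: 0.0
[-43.15958116  46.46879838 312.47047546] [ 26.23224076  48.19641906 280.87727112]
[323.75176929 123.82060604]
```

View pics/c5.png

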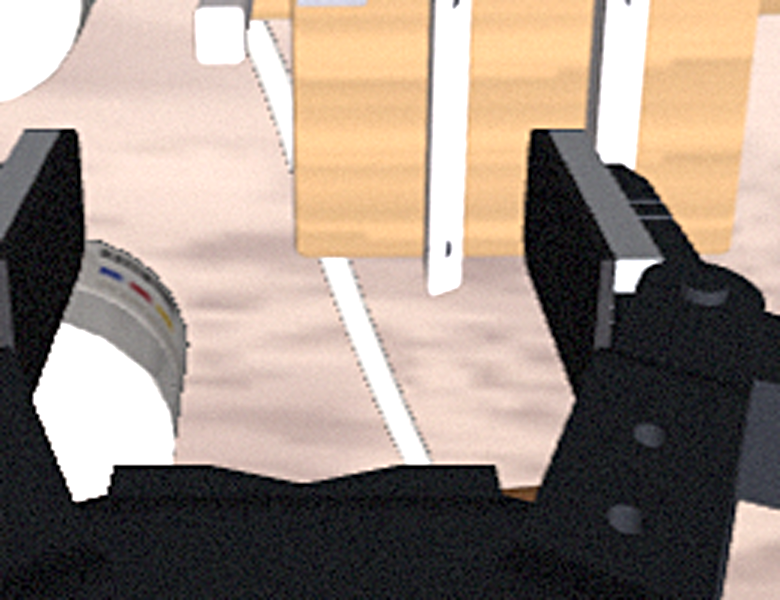

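That crop was the wrong part of the frame (it shows the in-feed end). The clip should be near (324,124), so I'll crop there.

```bash
python3 - <<'E'
import cv2,numpy as np
a=cv2.imread("pics/w5.png"); c=cv2.resize(a[70:190,270:420],None,fx=5,fy=5,interpolation=cv2.INTER_CUBIC)
cv2.imwrite("pics/c6.png",np.clip(c*1.1,0,255).astype(np.uint8))
E
```

```text
(no output)
```

View pics/c6.png

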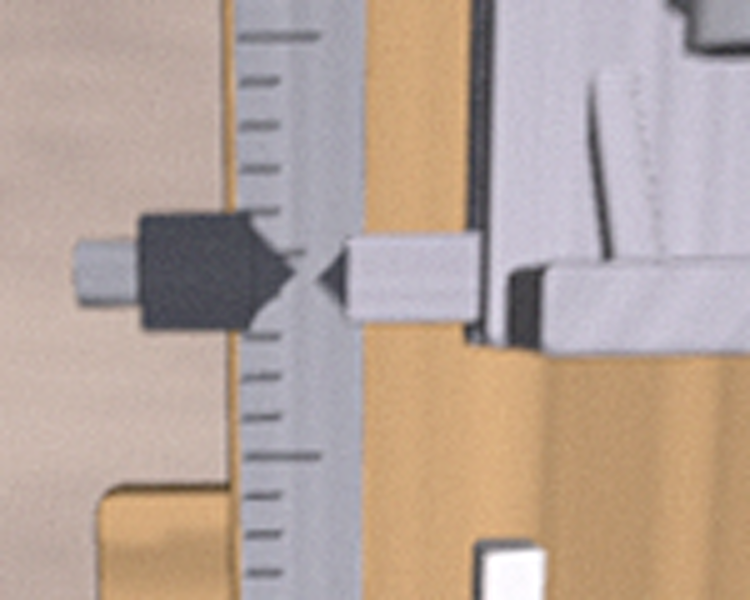

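Clip tip is at (293,271) and pointer tip at (318,278), at 8.4 px/mm with the camera straight overhead. The pointer is about 0.75 mm too far forward. I'll go back past the clip again and come forward to a crank angle about 17° shorter.

```bash
python3 -m jog '.49 .158 -.02 0 0 0 -.5; .49 .158 -.02 0 0 0 -.5; .49 .158 -.02 0 0 0 -.5; .49 .158 -.02 0 0 0 -.5; .49 .158 -.02 0 0 0 -.5' >/dev/null;  python3 -m jog '0 0 0 0 0 0 -.5; 0 0 0 0 0 0 -.5'
python3 -c "
from h import *
x=sense();print(tr(x['tool_pos']),go(wd((202.2,-32.9,262.8))))"
```

```text
time: 10.15
tool_pos: [559.1, 234.6, 322.7]
tcp_rot: [-179.9, 0.0, 93.2]
ft_force: [-0.4, 0.4, -0.1]
finger_gap: 64.1
grip_force: 0.0
[204.4726095  -32.61144148 322.65927283] [-0.022  0.003  0.599]
```

```bash
python3 -m jog '-.02 0 .3 0 0 0 -.5; 0 0 .3 0 0 0 -.3; 0 0 0 0 0 0 1;0 0 0 0 0 0 1; 0 0 0 0 0 0 1' 40;  python3 -m jog '0 0 0 0 0 0 1;0 0 0 0 0 0 1'
python3 -c "
from h import *
x=sense();print(tr(x['tool_pos']))"
python3 -m jog '0 -.116 -.139 0 0 0 1; 0 -.170 -.062 0 0 0 1; 0 -.179 .032 0 0 0 1; 0 -.139 .116 0 0 0 1; 0 -.062 .170 0 0 0 1';  python3 -m jog '0 .032 .179 0 0 0 1; 0 .070 .099 0 0 0 1; 0 0 0 0 0 0 1; 0 0 0 0 0 0 1'
python3 -c "
from h import *
save(snapshot('top'),'top7.png')"
python3 -m jog '0 -.070 -.099 0 0 0 1; 0 -.032 -.179 0 0 0 1; 0 .062 -.170 0 0 0 1; 0 .139 -.116 0 0 0 1; 0 .179 -.032 0 0 0 1';  python3 -m jog '0 .085 .031 0 0 0 1; 0 .085 .031 0 0 0 1; 0 .059 .053 0 0 0 1; 0 0 0 0 0 0 1; 0 0 0 0 0 0 1'
python3 -c "
from h import *
x=sense();print(tr(x['tool_pos']))
save(snapshot('top'),'top8.png')"
```

```text
time: 10.78
tool_pos: [560.0, 231.4, 264.7]
tcp_rot: [179.9, 0.0, 93.1]
ft_force: [-0.9, -1.9, -0.3]
finger_gap: 16.2
grip_force: 39.3
time: 11.02
tool_pos: [560.1, 231.5, 264.2]
tcp_rot: [179.9, 0.0, 93.1]
ft_force: [-0.2, -4.4, 3.7]
finger_gap: 16.7
grip_force: 39.7
[201.35193599 -33.47164545 264.24294906]
time: 11.65
tool_pos: [492.9, 227.6, 252.7]
tcp_rot: [179.9, 0.1, 93.1]
ft_force: [5.8, -6.8, 0.9]
finger_gap: 16.4
grip_force: 40.5
time: 12.15
tool_pos: [504.5, 228.2, 224.3]
tcp_rot: [179.8, 0.0, 93.1]
ft_force: [5.2, -6.2, -1.1]
finger_gap: 16.4
grip_force: 40.1
time: 12.82
tool_pos: [531.2, 229.9, 285.3]
tcp_rot: [-180.0, 0.1, 93.1]
ft_force: [-3.0, -7.1, 3.0]
finger_gap: 15.9
grip_force: 40.4
time: 13.45
tool_pos: [554.8, 231.2, 272.4]
tcp_rot: [179.8, 0.0, 93.1]
ft_force: [5.2, -3.9, -0.9]
finger_gap: 15.8
grip_force: 40.4
[201.30220291 -28.21995777 272.36973955]
```

```bash
python3 -m jog '0 0 0 0 0 0 0.2; 0 0 0 0 0 0 -.3; 0 0 -.3 0 0 0 -.3; 0 0 -.2 0 0 0 -.5; -.43 -.12 0 0 0 0 -.5' >/dev/null; python3 -m jog '-.5 -.157 0 0 0 0 -.5; -.5 -.157 0 0 0 0 -.5; -.5 -.157 0 0 0 0 -.5; -.5 -.157 .08 0 0 0 -.5; 0 0 0 0 0 0 -.5'; python3 -m jog '0 0 0 0 0 0 -.5'
cat > m.py <<'E'
from h import *
import sys
s=snapshot("wrist"); n=sys.argv[1]; save(s,n+".png"); print(tr(sense()['tool_pos']), tr(np.array(s["extrinsics"])[:3,3]))
a=cv2.imread("pics/w5.png"); b=cv2.imread(f"pics/{n}.png")
f=8
def m(x0,x1,y0,y1):
    t=cv2.resize(a[y0:y1,x0:x1],None,fx=f,fy=f,interpolation=cv2.INTER_CUBIC); S=25
    w=cv2.resize(b[y0-S:y1+S,x0-S:x1+S],None,fx=f,fy=f,interpolation=cv2.INTER_CUBIC)
    _,sc,_,l=cv2.minMaxLoc(cv2.matchTemplate(w,t,cv2.TM_CCOEFF_NORMED)); return (l[0]/f-S,l[1]/f-S,round(sc,3))
c=m(296,330,108,140); p=m(333,364,112,139); print("clip",c,"ptr",p,"ptr moved back mm",-(p[1]-c[1])/1.69)
E
python3 m.py w9
```

```text
time: 14.75
tool_pos: [491.5, -18.0, 313.6]
tcp_rot: [-180.0, 0.0, 92.9]
ft_force: [0.9, -0.0, -0.6]
finger_gap: 63.9
grip_force: 0.0
time: 14.88
tool_pos: [492.5, -15.2, 314.2]
tcp_rot: [179.9, -0.0, 93.0]
ft_force: [0.1, -0.7, 0.6]
finger_gap: 64.2
grip_force: 0.0
[-40.95161712  46.74856813 314.24306247] [ 29.42541037  48.05333609 283.28353659]
clip (-1.75, 6.375, 0.982) ptr (-2.375, 5.625, 0.967) ptr moved back mm 0.4437869822485207
```

```bash
python3 - <<'E'
import cv2,numpy as np
a=cv2.imread("pics/w9.png"); c=cv2.resize(a[100:160,290:370],None,fx=10,fy=10,interpolation=cv2.INTER_CUBIC)
cv2.imwrite("pics/c9.png",np.clip(c*1.1,0,255).astype(np.uint8))
E
```

```text
(no output)
```

View pics/c9.png

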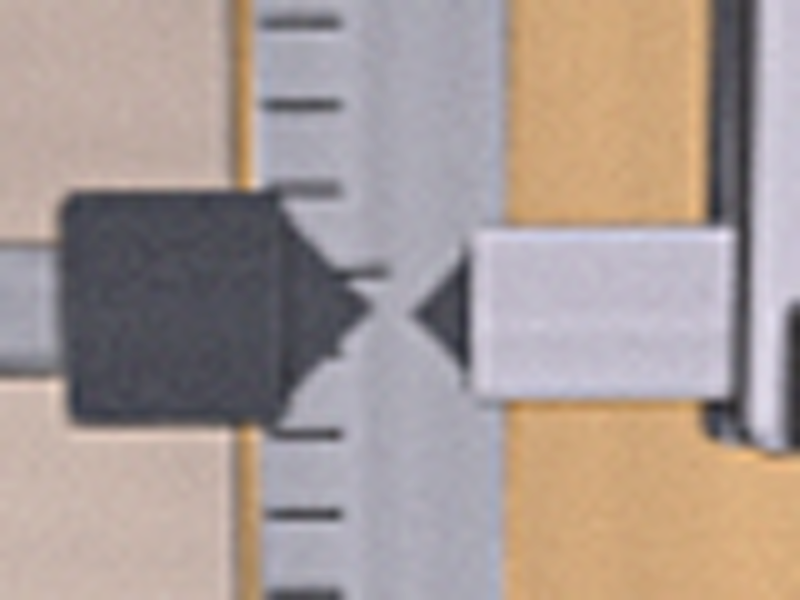

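Clip tip (370,311), pointer tip (415,314) at 16.5 px/mm: level to about 0.2 mm, arrived at winding forward. The stop is set. Now the bar.

```bash
python3 -m jog '0 0 0 0 0 .174 -1; 0 0 0 0 0 .174 -1; 0 0 0 0 0 .174 -1; 0 0 0 0 0 .174 -1; 0 0 0 0 0 .174 -1' >/dev/null; python3 -m jog '0 0 0 0 0 .174 -1; 0 0 0 0 0 .174 -1; 0 0 0 0 0 .174 -1; 0 0 0 0 0 0 -1; 0 0 0 0 0 0 -1'
python3 -c "
from h import *
x=sense();print(x['joint_pos'].round(),go((542.7,-244,300)))"
```

```text
time: 16.18
tool_pos: [492.5, -14.5, 313.8]
tcp_rot: [-180.0, -0.0, 9.9]
ft_force: [-0.2, -0.2, 0.3]
finger_gap: 85.5
grip_force: 0.0
[ -8.  -6. 108.   0.  77.  72.] [0.1   2.347 0.138]
```

```bash
python3 -m jog '.02 .47 .02 0 0 0 -1; .02 .47 .02 0 0 0 -1; .02 .47 .02 0 0 0 -1; .02 .47 .02 0 0 0 -1; .02 .467 .02 0 0 .01 -1' >/dev/null; python3 -m jog '0 0 0 0 0 0 -1; 0 0 0 0 0 0 -1; 0 0 0 0 0 0 -1'
python3 - <<'E'
from h import *
s=snapshot("wrist"); save(s,"w10.png"); hsv=cv2.cvtColor(s["img"],cv2.COLOR_RGB2HSV)
t=snapshot("top")
print(np.round(np.array(s["extrinsics"])[:3,3]), P(s,(542.7,-244,71)))
m=((hsv[...,0]>125)&(hsv[...,0]<165)&(hsv[...,1]>30)&(hsv[...,2]>90)).astype(np.uint8)
n,_,st,ce=cv2.connectedComponentsWithStats(m)
for i in range(1,n):
    if st[i,4]>300: print(st[i],ce[i])
c=cv2.cvtColor(s["img"],cv2.COLOR_RGB2BGR); cv2.imwrite("pics/c10.png",np.clip(c*1.2,0,255).astype(np.uint8))
E
```

```text
time: 17.18
tool_pos: [541.3, -243.9, 303.7]
tcp_rot: [-180.0, 0.0, 9.1]
ft_force: [0.8, 0.1, -0.2]
finger_gap: 85.5
grip_force: 0.0
[ 611. -233.  273.] [320.90487947 247.82848811]
[ 287  161   85   44 1580] [335.67658228 186.37405063]
[ 267  221  108   43 4169] [320.44902854 242.87047254]
[ 286  281   77   38 2703] [323.58564558 299.509064  ]
```

View pics/c10.png

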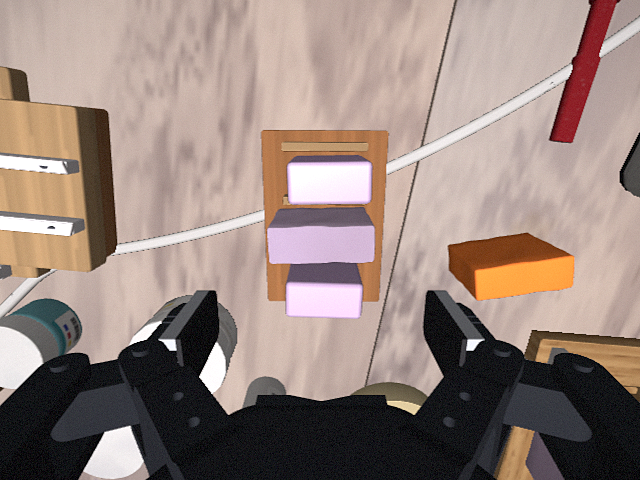

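Wrist view: the lilac middle bar has its top face at about (268–374, 226–263) and is visibly longer than its neighbours. The gripper is aligned with it and it lies about 1 mm from the expected spot (321,248). I'm descending to grip its ends.

```bash
python3 -c "
from h import *
s=snapshot('wrist');b=B(s,320.9,244.7,71);print(b,go((b[0],b[1],207)))"
python3 -m jog '.01 0 .4 0 0 0 -1; 0 0 .4 0 0 0 -1; 0 0 .16 0 0 0 -1; 0 0 0 0 0 0 -1; 0 0 0 0 0 0 -1'
```

```text
[ 544.74191682 -243.81723913   71.        ] [0.034 0.003 0.969]
time: 17.95
tool_pos: [543.1, -245.2, 209.7]
tcp_rot: [179.9, -0.1, 9.0]
ft_force: [0.8, -0.1, 0.3]
finger_gap: 85.3
grip_force: 0.0
```

```bash
python3 -m jog '.013 0 .02 0 0 0 -1; 0 0 0 0 0 0 0; 0 0 0 0 0 0 0; 0 0 0 0 0 0 .2; 0 0 0 0 0 0 .2' 30; python3 -m jog '0 0 0 0 0 0 .4; 0 0 0 0 0 0 .4; 0 0 0 0 0 0 .4' 30
python3 -c "
from h import *
x=sense();print(x['tool_pos'])"
```

```text
time: 18.58
tool_pos: [544.0, -244.9, 206.7]
tcp_rot: [179.9, -0.1, 9.0]
ft_force: [-0.3, 0.6, 5.5]
finger_gap: 66.2
grip_force: 34.4
time: 18.95
tool_pos: [544.0, -244.9, 206.6]
tcp_rot: [179.9, -0.1, 9.0]
ft_force: [-0.1, -0.3, 6.5]
finger_gap: 66.6
grip_force: 34.4
[ 543.96508956 -244.86170707  206.64823945]
```

```bash
python3 -m jog '0 0 -.3 0 0 0 .4; 0 0 -.35 0 0 0 .4; 0 0 -.35 0 0 0 .4; 0 0 0 0 0 .0 .4; 0 0 0 0 0 0 .4' 30
python3 - <<'E'
from h import *
import pickle
s=pickle.load(open("w5.pkl","rb"))
print("w5 rails",tr(B(s,398.3,273,63)))
A=lambda u,v,z:np.round(tr(B(t,155+u/4,135+v/4,z)),1)
t=pickle.load(open("top.pkl","rb"))
print("top rails",A(697.5,166.5,63),A(488.5,181,63))
print("w5 ptr",tr(B(s,333.6,125.6,54)),"infeed edge", tr(B(s,220+360/3,240+255/3,50)))
print("top ptr/clip final", tr(B(t,205+343/6,160+239/6,54)))
E
```

```text
time: 19.58
tool_pos: [543.1, -244.5, 304.5]
tcp_rot: [-180.0, 0.1, 9.0]
ft_force: [-0.2, -0.0, -1.0]
finger_gap: 66.4
grip_force: 34.2
w5 rails [-66.51676988  -3.25476467  63.        ]
top rails [-116.4   -2.    63. ] [-4.5 -1.3 63. ]
w5 ptr [28.93865562 40.85493263 54.        ] infeed edge [-114.08562517   34.88393562   50.        ]
top ptr/clip final [30.23952986 37.34324271 54.        ]
```

```bash
python3 -m jog '0 0 -.05 0 0 .1 .4; 0 0 0 0 0 .0 .4; 0 0 0 0 0 0 .4' 30
python3 -c "
from h import *
t=wd((-43,-2,309));print(t,go(t))"
```

```text
time: 19.95
tool_pos: [543.2, -244.5, 309.2]
tcp_rot: [-179.9, 0.1, 3.1]
ft_force: [0.9, -0.5, -0.8]
finger_gap: 66.4
grip_force: 34.2
[541.44770519 -14.13639808 309.        ] [ 0.107 -2.301  0.005]
```

```bash
python3 -m jog '.02 -.4 0 0 0 0 .4; .02 -.5 0 0 0 0 .4; .02 -.5 0 0 0 0 .4; .02 -.5 0 0 0 0 .4; .027 -.4 0 0 0 0 .4' 30;python3 -m jog '0 0 0 0 0 0 .4; 0 0 0 0 0 .0 .4; 0 0 0 0 0 0 .4;0 0 0 0 0 0 .4'
python3 - <<'E'
from h import *
t=wd((-43,-2,309));print(sense()['tcp_rot'],tr(sense()['tool_pos']),go(t))
s=snapshot("top");save(s,"top11.png")
s=snapshot("wrist");save(s,"w11.png")
E
```

```text
time: 20.58
tool_pos: [541.8, -12.5, 310.1]
tcp_rot: [-180.0, 0.0, 3.1]
ft_force: [-0.2, -0.0, -1.4]
finger_gap: 66.1
grip_force: 34.2
time: 21.08
tool_pos: [542.3, -15.4, 310.6]
tcp_rot: [180.0, 0.0, 2.9]
ft_force: [-0.2, -0.5, -0.7]
finger_gap: 66.0
grip_force: 34.3
[1.79994066e+02 1.13978358e-02 2.91031315e+00] [-44.30062141  -2.75011492 310.56481416] [-0.008 -0.013  0.016]
```

```bash
python3 -m jog '-.008 0 .25 0 0 0 .4; 0 0 .2 0 0 .0 .4; 0 0 .06 0 0 0 .4; 0 0 .05 0 0 0 .4; 0 0 0 0 0 0 .4' 30;python3 -m jog '0 0 .04 0 0 0 .4; 0 0 .04 0 0 .0 .4;0 0 0 0 0 0 .4;0 0 0 0 0 0 .4'
```

```text
time: 21.8
tool_pos: [541.7, -14.6, 255.1]
tcp_rot: [180.0, -0.0, 3.0]
ft_force: [-0.3, -0.1, -1.0]
finger_gap: 66.5
grip_force: 34.3
time: 22.3
tool_pos: [541.5, -14.4, 246.8]
tcp_rot: [180.0, -0.0, 3.0]
ft_force: [0.3, 0.3, -0.6]
finger_gap: 65.9
grip_force: 34.3
```

```bash
python3 -m jog '0 0 .02 0 0 0 .4; 0 0 0 0 0 0 .4; 0 0 0.015 0 0 0 .4; 0 0 0 0 0 0 .4; 0 0 0 0 0 0 .4' 30
```

```text
time: 22.92
tool_pos: [541.5, -14.5, 243.2]
tcp_rot: [-180.0, 0.0, 3.0]
ft_force: [0.0, 0.6, -1.5]
finger_gap: 66.5
grip_force: 34.3
```

```bash
python3 -m jog '0 0 .008 0 0 0 .4; 0 0 0 0 0 0 .4; 0 0 0 0 0 0 0; 0 0 0 0 0 0 -.5; 0 0 0 0 0 0 -1'; python3 -m jog '0 0 0 0 0 0 -1; 0 0 -.15 0 0 0 -1; 0 0 -.5 0 0 0 -1; 0 0 -.4 0 0 0 -1; 0 0 0 0 0 0 -1'
python3 - <<'E'
from h import *
s=snapshot("wrist");save(s,"w12.png")
hsv=cv2.cvtColor(s["img"],cv2.COLOR_RGB2HSV)
m=((hsv[...,0]>125)&(hsv[...,0]<165)&(hsv[...,1]>30)&(hsv[...,2]>90)).astype(np.uint8)
n,_,st,ce=cv2.connectedComponentsWithStats(m)
for i in range(1,n):
    if st[i,4]>300:
        print(st[i],ce[i],tr(B(s,st[i][0],ce[i][1],107)),tr(B(s,st[i][0]+st[i][2],ce[i][1],107)))
print(tr(sense()['tool_pos']))
E
```

```text
time: 23.55
tool_pos: [541.4, -14.5, 242.3]
tcp_rot: [180.0, 0.0, 3.0]
ft_force: [0.4, 0.2, 0.4]
finger_gap: 82.1
grip_force: 0.0
time: 24.18
tool_pos: [543.0, -14.6, 353.2]
tcp_rot: [179.9, -0.5, 3.0]
ft_force: [-0.5, -0.2, -0.4]
finger_gap: 85.6
grip_force: 0.0
[ 594  177   46   38 1457] [617.37062457 196.08716541] [-215.7655733   -36.49325971  107.        ] [-244.65232617  -36.47651929  107.        ]
[ 270  226  100   39 3546] [319.40157924 245.97828539] [-11.26803     -3.76455156 107.        ] [-76.49666961  -3.71370023 107.        ]
[ 579  273   61   32 1678] [610.42193087 289.06317044] [-219.18534671   27.05369192  107.        ] [-260.53667546   27.09364026  107.        ]
[-43.42549437  -2.74188241 350.50148641]
```

```bash
python3 -m jog '0 .33 0 0 0 0 1; 0 .33 0 0 0 0 1; 0 0 0 0 0 0 1; 0 0 0 0 0 0 1; 0 0 0 0 0 0 1'; python3 -c "
from h import *
print(tr(sense()['tool_pos']),go(wd((-108,-2.5,243))))"
```

```text
time: 24.85
tool_pos: [544.7, -79.5, 346.9]
tcp_rot: [-180.0, 0.0, 3.0]
ft_force: [-0.1, 0.0, 0.2]
finger_gap: 0.1
grip_force: 0.0
[-108.47047936   -1.86702997  346.94594406] [ 0.007 -0.004  1.039]
```

```bash
python3 -m jog '.007 0 .4 0 0 0 1; 0 0 .4 0 0 0 1; 0 0 .24 0 0 0 1; 0 0 0 0 0 0 1; 0 0 0 0 0 0 1'; python3 -m jog '0 -.1 0 0 0 0 1; 0 -.07 0 0 0 0 1; 0 -.07 0 0 0 0 1; 0 -.05 0 0 0 0 1;0 0 0 0 0 0 1';python3 -c "
from h import *
print(tr(sense()['tool_pos']))"
```

```text
time: 25.48
tool_pos: [546.2, -80.0, 244.7]
tcp_rot: [180.0, -0.1, 3.0]
ft_force: [-0.0, 0.0, 1.4]
finger_gap: 0.1
grip_force: 0.0
time: 26.1
tool_pos: [544.0, -50.9, 243.4]
tcp_rot: [-180.0, 0.0, 3.0]
ft_force: [-0.5, -1.1, -0.4]
finger_gap: -0.1
grip_force: 0.0
[-79.82808942  -2.66883231 243.38584401]
```

```bash
python3 -m jog '0 -.04 0 0 0 0 1; 0 -.04 0 0 0 0 1; 0 -.04 0 0 0 0 1; 0 0 0 0 0 0 1;0 0 0 0 0 0 1';python3 - <<'E'
from h import *
print(tr(sense()['tool_pos']))
s=snapshot("top");save(s,"top13.png")
hsv=cv2.cvtColor(s["img"],cv2.COLOR_RGB2HSV)
m=((hsv[...,0]>120)&(hsv[...,0]<165)&(hsv[...,1]>25)).astype(np.uint8)
m[:, :230]=0; m[:150]=0; m[215:]=0; m[:,365:]=0
ys,xs=np.nonzero(m); print(len(xs),xs.min(),xs.max(),ys.min(),ys.max(),tr(B(s,xs.min(),ys.mean(),107)),tr(B(s,xs.max()+1,ys.mean(),107)))
E
```

```text
time: 26.72
tool_pos: [543.4, -39.3, 243.4]
tcp_rot: [-180.0, 0.0, 3.0]
ft_force: [0.6, 0.5, 0.3]
finger_gap: 0.2
grip_force: 0.0
[-68.25956083  -2.66069106 243.35447878]
187 268 299 169 179 [  9.94641004   1.33638091 107.        ] [-55.29277188   5.62344832 107.        ]
```

```bash
python3 -m jog '0 -.04 0 0 0 0 1; 0 -.03 0 0 0 0 1; 0 0 0 0 0 0 1;0 0 0 0 0 0 1'; python3 -m jog '0 -.015 0 0 0 0 1; 0 0 0 0 0 0 1; 0 0 0 0 0 0 1'; python3 -m jog '0 -.01 0 0 0 0 1; 0 0 0 0 0 0 1; 0 0 0 0 0 0 1'
```

```text
time: 27.28
tool_pos: [543.1, -32.3, 243.4]
tcp_rot: [-180.0, -0.0, 3.0]
ft_force: [0.2, -0.4, -0.2]
finger_gap: 0.1
grip_force: 0.0
time: 27.65
tool_pos: [543.0, -30.9, 243.4]
tcp_rot: [-180.0, 0.0, 3.0]
ft_force: [0.6, 0.1, 0.4]
finger_gap: -0.2
grip_force: 0.0
time: 28.02
tool_pos: [543.0, -29.9, 243.4]
tcp_rot: [180.0, 0.0, 3.0]
ft_force: [-0.5, -0.9, -0.5]
finger_gap: -0.0
grip_force: 0.3
```

```bash
python3 -m jog '0 -.01 0 0 0 0 1; 0 0 0 0 0 0 1; 0 0 0 0 0 0 1' | grep -E "tool_pos|ft"; python3 -m jog '0 -.01 0 0 0 0 1; 0 0 0 0 0 0 1; 0 0 0 0 0 0 1'| grep -E "tool_pos|ft"; python3 -c "
from h import *
s=snapshot('top');save(s,'top14.png')
hsv=cv2.cvtColor(s['img'],cv2.COLOR_RGB2HSV)
m=((hsv[...,0]>120)&(hsv[...,0]<165)&(hsv[...,1]>25)).astype(np.uint8)
m[:, :230]=0; m[:150]=0; m[215:]=0; m[:,365:]=0
ys,xs=np.nonzero(m); print(len(xs),xs.min(),xs.max(),tr(B(s,xs.min(),ys.mean(),107)),tr(B(s,xs.max()+1,ys.mean(),107)))"
```

```text
tool_pos: [543.1, -29.5, 243.7]
ft_force: [1.2, -3.8, -0.2]
tool_pos: [543.2, -29.1, 243.8]
ft_force: [1.2, -8.6, 0.4]
187 263 294 [ 20.16817777   1.0413146  107.        ] [-45.08923716   5.32915657 107.        ]
```

Contact: the force climbs from 1 to 9 N with the tool halted, and the bar's front end is at the stop. Backing off, then checking that the stop hasn't moved.

```bash
python3 -m jog '0 .02 0 0 0 0 1; 0 .1 0 0 0 0 1; 0 .15 0 0 0 0 1; 0 0 -.4 0 0 0 1;0 0 -.4 0 0 0 1' >/dev/null; python3 -m jog '0 -.1 0 0 0 -.174 1; 0 0 0 0 0 -.174 1; 0 0 0 0 0 -.174 1; 0 0 0 0 0 -.174 1; 0 0 0 0 0 -.174 1'>/dev/null; python3 -m jog '0 0 0 0 0 -.174 -.5; 0 0 0 0 0 -.174 -.5; 0 0 0 0 0 -.174 -.5; 0 0 0 0 0 -.11 -.5; 0 0 0 0 0 0 -.5'; python3 -c "
from h import *
print(go(wd((-42,46.5,314))))"
```

```text
time: 30.7
tool_pos: [543.7, -45.6, 323.3]
tcp_rot: [-180.0, -0.0, 93.0]
ft_force: [0.3, -0.1, -0.6]
finger_gap: 64.1
grip_force: 0.0
[ 0.326 -0.491  0.093]
```

```bash
python3 -m jog '.163 -.245 .04 0 0 0 -.5; .163 -.245 .05 0 0 0 -.5; 0 0 0 0 0 0 -.5; 0 0 0 0 0 0 -.5; 0 0 0 0 0 0 -.5' >/dev/null; python3 m.py w15; python3 - <<'E'
from h import *
b=cv2.imread("pics/w15.png"); hsv=cv2.cvtColor(b,cv2.COLOR_BGR2HSV)
m=((hsv[...,0]>120)&(hsv[...,0]<165)&(hsv[...,1]>25)).astype(np.uint8)
n,_,st,ce=cv2.connectedComponentsWithStats(m); i=1+np.argmax(st[1:,4]); print(st[i],ce[i])
u=int(ce[i][0]); v=st[i][1]
for r in range(v-16,v+8,2): print(r,b[r,u-6:u+7].mean(0).round())
s=snapshot("wrist"); print(tr(B(s,u,v,107)),"stop front top edge rows above")
print([P(s,wd((x,-2,z))) for x,z in((21.5,102),(21.5,107))])
E
```

```text
[-41.80168127  45.7622622  314.7568815 ] [ 29.0278339   46.79821926 283.88174468]
clip (-3.875, 5.625, 0.976) ptr (-4.375, 4.75, 0.948) ptr moved back mm 0.5177514792899408
[ 374  146   67  125 7038] [406.7324524  204.87183859]
130 [192. 178. 183.]
132 [191. 177. 181.]
134 [190. 177. 181.]
136 [190. 176. 181.]
138 [190. 176. 180.]
140 [189. 175. 180.]
142 [187. 174. 178.]
144 [184. 172. 177.]
146 [79. 71. 77.]
148 [177. 153. 176.]
150 [191. 164. 186.]
152 [191. 163. 187.]
[ 21.72338159   4.72285256 107.        ] stop front top edge rows above
[array([416.88679946, 146.03815583]), array([419.57560315, 146.47447503])]
```

The pointer is unmoved within 0.1 mm, and the bar's end lies directly on the stop with only a one-pixel seam. Handing in.

```bash
python3 -c "
from bench import *
print(hand_in())"
```

```text
the job is handed in; nothing more can be done
None
```

The job is handed in: I cranked the stop about 7 mm back past the clip, then wound it forward until the pointer was level to about 0.2 mm, redoing the last approach once after a 0.75 mm overshoot. The long bar stands in the channel with its end against the stop, the stop did not shift measurably, and I never gripped the two trimmed bars, though I took no last picture of the rack.

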